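# Third hand for fitting two knobs to a drawer front

### The job

Be my third hand while I screw two turned knobs to a drawer front: lower the loose knob gently into the empty spring cup of the fixture, rounded head down, and let go of it only once it stands on the bottom of the cup. Then lay the drawer front between the six guide pins so that it rests flat on both knob stems, and press it down level at its middle with a steady force of about 10 newtons, so that both cups sink roughly half their travel but never bottom out. Finish while holding it pressed like this, for I will drive the screws while you hold; leave the wax tin, the cork block and the glue bottle where they stand.

Things in the scene. Friction and masses are not known exactly. Their poses are not given: they have to be found in the camera images.
- fixture: fixed knob-fitting fixture: plywood foot 124 x 290 x 12 mm, on it a pale wooden block 92 x 244 mm whose top is 64 mm above the desk. Origin at the centre of its underside, y along its long side, z up. Two round white spring cups sit in the block, at y = +70 mm (left, already holds a knob) and y = -70 mm (right, empty)
- fixture_top (a point): centre of the top of the fixture's block, 64 mm up. Six steel guide pins, 10 mm thick with tapered tips, rise 40 mm above it at (in the fixture's frame) x = +-34, y = +-40 mm and x = 0, y = +-112.5 mm; the drawer front fits between them with 2 mm of play on each long side and 2.5 mm at each end
- cup_left_floor (a point): centre of the inner floor of the left white cup (in the fixture's frame x 0, y +70, z 30 mm when up); moves with the cup. Cup: inner diameter 44 mm, 34 mm deep, rim level with the top of the block when up
- cup_right_floor (a point): the same point of the right white cup (in the fixture's frame x 0, y -70, z 30 mm when up), the empty one
- cup_left (a joint): how far the left cup has been pushed down against its spring, in m: 0 = up, 0.014 = bottomed out; the spring pushes up with 2.4 N when up and 0.6 N more for each mm down
- cup_right (a joint): the same for the right cup
- loose_knob: turned dark wooden knob standing on the desk on its rounded head, stem up, 58 mm high, about 60 g; head 40 mm in diameter (widest 15 mm up), straight stem 22 mm in diameter from 36 to 58 mm up. Origin at the centre of its underside (the head's small flat), z along the stem. Standing in an unpressed cup it rises 24 mm above the block's top
- seated_knob: the equal knob that already stands in the left cup, head down, its stem end 88 mm above the desk
- loose_knob_base (a point): centre of the loose knob's stem end, 58 mm above its origin
- seated_knob_base (a point): centre of the seated knob's stem end, 58 mm above its origin
- drawer_front: brown wooden drawer front, 54 x 210 x 16 mm, about 180 g, lying flat on the desk. Origin at the centre of its underside, y along its length, z up; the same when turned half round. Two screw holes at y = +-70 mm
- hole_left (a point): screw hole in the underside of the drawer front at its y = +70 mm
- hole_right (a point): screw hole in the underside of the drawer front at its y = -70 mm
- tin_wax: round wax tin with green lid, 64 mm in diameter, 28 mm high, to be left alone; origin at the centre of its underside
- sanding_block: cork sanding block 49 x 78 x 26 mm, long side y, to be left alone; origin at the centre of its underside
- glue_bottle: white glue bottle with red tip, 50 mm in diameter, 146 mm high, standing at the back, to be left alone; origin at the centre of its underside
Not all that is in view belongs to the job. What is shaped like the seated_knob but blue or red is not meant.

How it is judged:
On the way:
1. the loose knob stands on the bottom of the right cup, head down, let go (distance between loose_knob and cup_right_floor below 0.006 m and angle between loose_knob's own z axis and vertical below 0.12 rad and linear speed of loose_knob below 0.02 m/s and contact force between the fingers and loose_knob below 0.1 N), for 0.2 s.
At the end, for the whole second after the job is handed in: Front level (0.05 rad), still, between the pins (centre within 5 mm, 0.08 rad), pressed by the fingers within 30 mm of its middle with 2 to 12 N on each of the two knobs; both knobs in their cups, each cup sunk 3 to 12.5 mm of 14; held through the last second (value of joint cup_left between 0.003 and 0.0125 m and value of joint cup_right between 0.003 and 0.0125 m and contact force between drawer_front and loose_knob between 2 and 12 N and contact force between drawer_front and seated_knob between 2 and 12 N and contact force between the fingers and drawer_front above 2 N and angle between drawer_front's own z axis and vertical below 0.05 rad and angle between the y axis of drawer_front and the y axis of fixture, either way round below 0.08 rad and horizontal distance between drawer_front and fixture below 0.005 m and horizontal distance between the grasp point and drawer_front below 0.03 m and distance between loose_knob and cup_right_floor below 0.006 m and distance between seated_knob and cup_left_floor below 0.006 m and linear speed of drawer_front below 0.01 m/s); the arm keeps its last pose, push and grip.
It fails at once if a cup is pressed until it bottoms out (value of joint any of cup_left, cup_right above 0.0138 m).
It fails at once if the loose knob is dropped into the cup (horizontal distance between loose_knob and cup_right_floor below 0.015 m and z of loose_knob in the frame of fixture below 0.05 m and linear speed of loose_knob above 0.38 m/s).
It fails at once if the wax tin, the cork block or the glue bottle is pushed away or knocked over (distance of any of tin_wax, sanding_block, glue_bottle from where it was at the start of the episode above 0.02 m or angle between glue_bottle's own z axis and vertical above 0.4 rad).
It also fails if it takes over 54 s, if anything falls off the work surface, if the arm or the gripper's body presses on something with over 40 N, if the wrist force passes 120 N, or if a joint passes its speed limit or range.

### The arm

A 6-joint arm with a two-finger parallel gripper is mounted at the origin on a cart in front of the work surface, level with it; the furniture and walls round the work are solid. World frame = base frame: x ahead of the robot, y to its left, z up, the work surface at z = 0. Lengths are in m, angles in rad, forces in N, time in s.
With the tool pointing down it reaches from about 0.3 to 0.85 m from the base axis. Payload 5.4 kg.
Tool frame: the origin (TCP) lies between the finger pads; the fingertips stand 19 mm ahead of it and the grasp point (between the pads) is the TCP (bot.tip_reach is the distance from the TCP to the fingertips, in m); z points along the fingers, y is the line along which they close (so a half turn about z gives the same grasp; the last joint's range is limited). The gripper opens to 85 mm and grips with 20 to 120 N. Pads are 22 mm wide; open, the fingers measure 114 mm over their backs; the gripper's body (76 mm by 85 mm) begins 54 mm behind the grasp point. The pads swing forward as they close: fully open they stand 13 mm farther back than shut.
Start: joints at [1.132, 0.158, 1.597, -0, 1.386, -0.21], TCP at [0.13, 0.56, 0.25] pointing down, gripper open.
Joint ranges: [-2.91, 2.91], [-0.94, 2.29], [0.18, 2.7], [-1.29, 4.43], [0.17, 2.64], [-3, 3]. Speed limits (rad/s): [2.57, 2.57, 3.14, 3.14, 3.14, 3.14].

### API

Orientations are given as a unit quaternion [x, y, z, w].
In Python, from station import bot gives the robot as it stands.
- The arm moves only by the shell command python3 -m jog 'ROWS' [FORCE]. ROWS is JSON, a list of rows, each an object with "offset": the shift along the tool's x, y, z in m, a list of three; "dr": the turn, a rotation vector about the tool's x, y, z in rad, a list of three; "gripper": the opening, from -1 (shut) to 1 (fully open). In form: [{"offset": [tx, ty, tz], "dr": [ax, ay, az], "gripper": gripper}, ...]. A call has 1 to 12 rows; each row is the pose to reach, as a shift and turn from the pose commanded when the call began, along the tool's axes at that moment; what a row does not reach only later rows make up. A row lasts 1/10 s, in which the tool goes at most 50 mm and 8.59 degrees, less where a joint would pass 70% of its speed; a pose out of reach is approached as far as the arm can. A call with a gripper value outside its range is refused whole. The fingers move at their own pace and stop on an object; FORCE is the grip in N (left out, the last holds). Time passes only in rows, so rows that repeat a pose let the fingers close. It gives the time, the measured TCP pose, the force, the opening and the grip force at its end, in the units of the state.
- bot.state(): the state, without advancing time (a new reading comes with each control period).
- bot.camera(name): name is "side" or "top" or "wrist"; returns the picture (400x640x3 uint8, blue, green, red); there is no depth.
- bot.camera_model(name): a dict with "fx", "fy", "cx", "cy" (pixels), "R" (3x3) and "t" (3): a world point X has camera coordinates R X + t. Camera axes: x right, y down, z forward; pixel columns grow to the right and rows downward; lengths in m; the calibration is good to about 2 mm. A picture is of the moment at which its call begins: read the wrist's pose just before it. camera_model takes no time and is no camera call; for the wrist camera it gives the pose at the moment of the call.
- bot.sign_off(): hands the job in; it is judged then, once.
Trained networks look in the newest picture that a camera, given by its name, has taken for a name from the list of things; names that differ only in an ending like _2 or _b are one class to them, and where a whole thing is asked for, a point or a joint stands for the part that bears it (a point fixed in the world has none). Each returns a list of dicts, best first, with "confidence" (0 to 1); they miss things now and then, are a little off and sometimes report something else, mostly with a low value. They report only what shows in the picture. A call takes as long as a camera call. They do not tell look-alikes from the thing itself.
- bot.boxes_of(thing, camera): "rect" ([left, top, right, bottom] in pixels, round what is visible of it).
- bot.mark_of(thing, camera): "at" ([column, row] in pixels: a listed point, or the origin of a listed thing).
The state is a dict: "time": time; "joints": joint angles; "joint_vel": joint speeds; "joint_efforts": joint torques, N m; "tcp_pos": TCP position; "ee_rot": TCP orientation; "wrist_force": force on the tool from outside, world axes, zero at the start; "torque": the same for the moment, N m; "opening": finger opening in m; "gripper_force": force on a finger pad.
Only numpy, scipy, OpenCV 4.12 (cv2) and the standard library are available. Lean on these libraries where they do the work, as an engineer would, in place of code of your own. Each camera call takes 0.05 s, during which the arm holds its last target. There are 200 camera calls.

## Working session

There is one attempt and no reset: what is moved stays moved. The work goes in short steps, Python scripts to look and compute and a shell command to move; the robot and the scene stay as the last step left them, time stands still between calls to the robot, and variables do not carry over. Pictures are saved under pics/ and viewed, at most 10 in all, crops included, and the job is handed in when it is done.

```bash
mkdir -p pics; ls
cat > h.py <<'E'
from station import bot
import numpy as np, cv2
from scipy.spatial.transform import Rotation as Ro
def proj(c,X):
    m=bot.camera_model(c); p=np.array(m["R"])@np.array(X)+np.array(m["t"]); return [m["fx"]*p[0]/p[2]+m["cx"],m["fy"]*p[1]/p[2]+m["cy"]]
def ray(m,px):
    R=np.array(m["R"]);d=R.T@np.array([(px[0]-m["cx"])/m["fx"],(px[1]-m["cy"])/m["fy"],1]);return -R.T@np.array(m["t"]),d/np.linalg.norm(d)
def atz(m,px,z):
    o,d=ray(m,px);return o+d*(z-o[2])/d[2]
def tri(rs):
    A=sum(np.eye(3)-np.outer(d,d) for o,d in rs);b=sum((np.eye(3)-np.outer(d,d))@o for o,d in rs);return np.linalg.solve(A,b)
E
python3 - <<'E'
from h import *
np.set_printoptions(precision=4,suppress=True)
s=bot.state();print(s)
a=[]
for c in ("side","top"):
    cv2.imwrite(f"pics/{c}0.png",bot.camera(c)); m=bot.camera_model(c);print(c,m)
    for t in ["fixture_top","cup_left_floor","cup_right_floor","loose_knob","loose_knob_base","seated_knob_base","drawer_front","hole_left","hole_right","tin_wax","sanding_block","glue_bottle"]:
        print(c,t,[(np.round(x["at"],1).tolist(),round(x["confidence"],2)) for x in bot.mark_of(t,c)[:4]])
print(bot.state()["time"])
E
```

```text
pics
{'time': 0.0, 'joints': array([ 1.1319,  0.1591,  1.5982,  0.    ,  1.3862, -0.2101]), 'joint_vel': array([-0.0002,  0.0001,  0.0023, -0.0002,  0.0011,  0.0004]), 'joint_efforts': array([ -0.0006, -39.6003, -33.143 ,  -0.0003,   0.0084,   0.    ]), 'tcp_pos': array([0.1302, 0.5595, 0.2493]), 'ee_rot': array([ 0.1142,  0.9935, -0.0009, -0.0003]), 'wrist_force': array([ 0.7789, -0.6592, -0.1142]), 'torque': array([ 0.0289, -0.0673,  0.0377]), 'gripper_force': 0.0, 'opening': 0.08531990397819993}
side {'fx': 392.7211433271767, 'fy': 392.7211433271767, 'cx': 320.90827054541387, 'cy': 200.65250656601103, 'R': array([[ 1.    , -0.0073, -0.0005],
       [-0.0037, -0.4497, -0.8932],
       [ 0.0063,  0.8932, -0.4497]]), 't': array([-0.5723,  0.0647,  1.3131])}
side fixture_top [([285.2, 181.2], 0.72), ([326.8, 208.4], 0.64)]
side cup_left_floor [([302.2, 177.5], 0.67), ([324.6, 204.9], 0.58), ([322.1, 189.5], 0.43)]
side cup_right_floor [([303.7, 179.3], 0.47), ([331.9, 226.8], 0.45), ([304.4, 251.2], 0.38)]
side loose_knob []
side loose_knob_base [([303.1, 252.0], 0.53)]
side seated_kn
[... 641 characters left out ...]
}
top fixture_top [([315.9, 199.7], 0.93), ([328.0, 138.1], 0.16)]
top cup_left_floor [([295.1, 203.2], 0.67), ([419.0, 260.0], 0.58)]
top cup_right_floor [([339.7, 198.6], 0.83)]
top loose_knob [([401.5, 222.1], 0.65), ([330.1, 138.7], 0.37), ([201.8, 259.1], 0.23)]
top loose_knob_base [([403.4, 218.4], 0.49), ([294.6, 201.6], 0.16)]
top seated_knob_base [([243.2, 175.7], 0.63), ([239.8, 201.5], 0.53), ([290.6, 196.8], 0.48), ([414.2, 187.3], 0.47)]
top drawer_front [([201.7, 228.7], 0.91)]
top hole_left [([202.6, 258.3], 0.89)]
top hole_right [([200.0, 207.5], 0.71)]
top tin_wax [([440.3, 231.7], 0.72)]
top sanding_block [([419.5, 259.9], 0.64)]
top glue_bottle [([328.5, 138.1], 0.57)]
1.3
```

Run:
```python
import cv2
a=cv2.imread("pics/top0.png")[110:290,150:480];cv2.imwrite("pics/top0c.png",cv2.resize(a,None,fx=2.4,fy=2.4,interpolation=2))
a=cv2.imread("pics/side0.png")[120:310,210:430];cv2.imwrite("pics/side0c.png",cv2.resize(a,None,fx=3,fy=3,interpolation=2))
```

```text
(no output)
```

View pics/top0c.png

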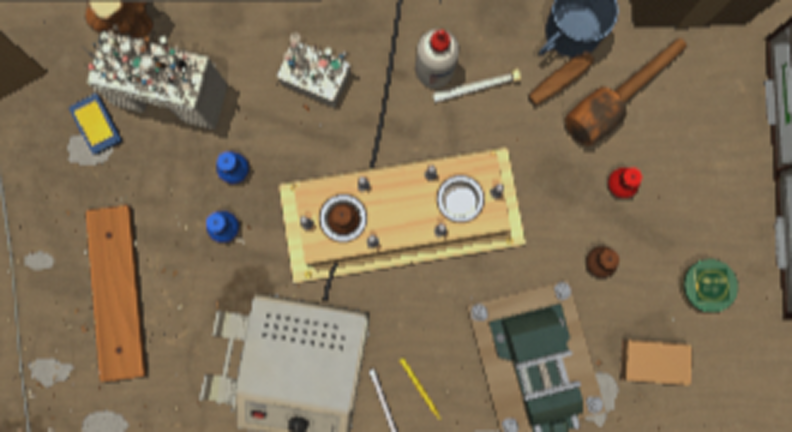

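View pics/side0c.png

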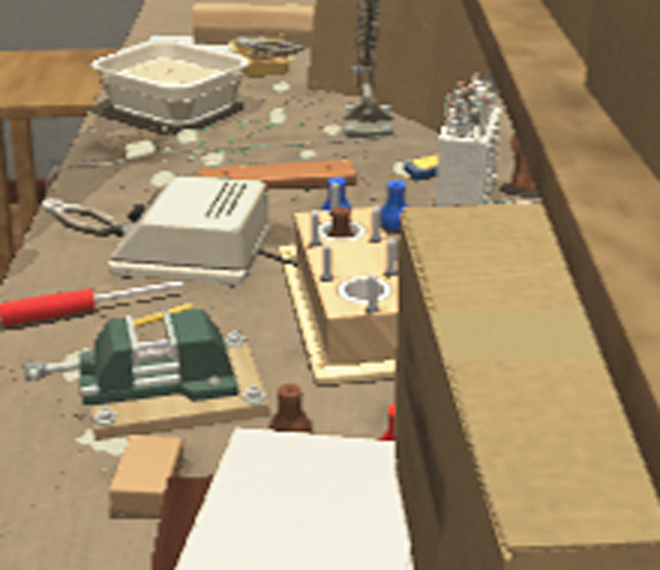

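The top view shows the brown loose knob at about (401,219), the drawer front at about (199,232) with holes at (196,208) and (200,257), and the yawed fixture with its centre at about (317,199). In that view the empty cup is at about (342,193) and the seated knob at (293,200). The side view shows the loose knob at about (306,255).

Run:
```python
from h import *
np.set_printoptions(precision=4,suppress=True)
m=bot.camera_model("top"); ms=bot.camera_model("side")
for n,p,z in [("knobbase",(403.4,218.4),.058),("knob0",(401.5,222.1),0),("cupR rim",(342,193.5),.064),("cupL knob top",(293.4,200),.088),("fixtop",(315.9,199.7),.064),("hole",(195.8,208),.016),("hole",(199.6,256.3),.016),("tin",(440.3,231.7),0),("cork",(419.5,259.9),0),("glue",(328.5,138.1),0)]:
    print(n,atz(m,p,z))
print(tri([ray(m,(403.4,218.4)),ray(ms,(306.5,250))]))
```

```text
knobbase [ 0.5308 -0.2659  0.058 ]
knob0 [ 0.5245 -0.2738  0.    ]
cupR rim [ 0.6018 -0.0937  0.064 ]
cupL knob top [0.581 0.042 0.088]
fixtop [ 0.5846 -0.0199  0.064 ]
hole [0.5687 0.3326 0.016 ]
hole [0.4286 0.3162 0.016 ]
tin [ 0.4953 -0.3876  0.    ]
cork [ 0.4135 -0.3222  0.    ]
glue [ 0.7834 -0.06    0.    ]
[ 0.5314 -0.2663  0.0561]
```

View pics/top0.png

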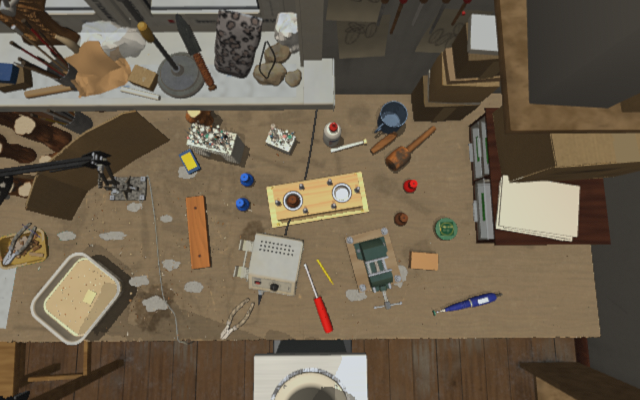

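```bash
cat >> h.py <<'E'
np.set_printoptions(precision=4,suppress=True)
def go(p,yaw,tilt=True):
    """print tool-frame offset/dr from the measured pose to world p, tool down with closing axis at yaw (deg)"""
    s=bot.state();R0=Ro.from_quat(s["ee_rot"]);a=np.radians(yaw)
    y=np.array([np.cos(a),np.sin(a),0]);z=np.array([0,0,-1.]);R1=Ro.from_matrix(np.c_[np.cross(y,z),y,z])
    print("offset",np.round(R0.inv().apply(np.array(p)-s["tcp_pos"]),4),"dr",np.round((R0.inv()*R1).as_rotvec(),4),"from",s["tcp_pos"],"t",s["time"])
def wcam():
    s=bot.state();m=bot.camera_model("wrist");R=Ro.from_quat(s["ee_rot"]).as_matrix()
    c=-np.array(m["R"]).T@np.array(m["t"]);print("cam in tool",R.T@(c-s["tcp_pos"]),"fwd in tool",R.T@np.array(m["R"])[2],"right in tool",R.T@np.array(m["R"])[0],m["fx"])
E
python3 - <<'E'
from h import *
wcam(); go((.48,.30,.25),97); go((.57,-.02,.25),8.8);print(bot.tip_reach)
E
```

```text
cam in tool [ 0.0714  0.001  -0.1244] fwd in tool [-0.2873  0.0012  0.9578] right in tool [ 0.0012  1.     -0.0009] 277.4502881020788
offset [-0.3994 -0.1739  0.0003] dr [ 0.     0.    -0.351] from [0.1304 0.56   0.2503] t 1.3
offset [-0.5597 -0.4652  0.0003] dr [ 0.     -0.      1.1884] from [0.1304 0.56   0.2503] t 1.3
0.019
```

```bash
python3 -m jog '[{"offset":[-0.40,-0.174,0],"dr":[0,0,0.2],"gripper":0},{"offset":[-0.40,-0.174,0],"dr":[0,0,0.2],"gripper":0},{"offset":[-0.40,-0.174,0],"dr":[0,0,0.2],"gripper":0},{"offset":[-0.40,-0.174,0],"dr":[0,0,0.2],"gripper":0},{"offset":[-0.40,-0.174,0],"dr":[0,0,0.2],"gripper":0},{"offset":[-0.40,-0.174,0],"dr":[0,0,0.2],"gripper":0},{"offset":[-0.40,-0.174,0],"dr":[0,0,0.2],"gripper":0},{"offset":[-0.40,-0.174,0],"dr":[0,0,0.2],"gripper":0},{"offset":[-0.40,-0.174,0],"dr":[0,0,0.2],"gripper":0},{"offset":[-0.40,-0.174,0],"dr":[0,0,0.2],"gripper":0}]'
cat >> h.py <<'E'
import json
def shot(n,things):
    """wrist picture n, with the camera model and the marks"""
    m=bot.camera_model("wrist");im=bot.camera("wrist");cv2.imwrite(f"pics/{n}.png",im)
    json.dump({k:np.array(v).tolist() for k,v in m.items()},open(n+".json","w"))
    for t,z in things:
        for x in bot.mark_of(t,"wrist")[:3]: print(t,np.round(x["at"],1),round(x["confidence"],2),atz(m,x["at"],z))
E
python3 - <<'E'
from h import *
shot("w1",[("hole_left",.016),("hole_right",.016),("drawer_front",.0)])
go((.57,-.02,.25),8.8)
E
```

```text
time: 2.3
tcp_pos: [0.4838, 0.2968, 0.2503]
ee_rot: [0.215, 0.977, -0.0, 0.001]
wrist_force: [-0.9, 1.0, -0.0]
opening: 0.0427
gripper_force: 0.0
hole_left [313.3 125.6] 0.6 [0.43   0.3169 0.016 ]
hole_left [170.4 336.5] 0.52 [ 0.629  -0.0271  0.016 ]
hole_right [369.2 210.3] 0.71 [0.564  0.3388 0.016 ]
hole_right [345.1 169.4] 0.42 [0.4979 0.3312 0.016 ]
drawer_front [340.2 169. ] 0.67 [0.4981 0.3254 0.    ]
offset [-0.2151 -0.2541  0.0001] dr [-0.0003 -0.0005  0.9894] from [0.4797 0.3005 0.2502] t 2.5
```

```bash
python3 -m jog '[{"offset":[-0.215,-0.254,0],"dr":[0,0,0.99],"gripper":0},{"offset":[-0.215,-0.254,0],"dr":[0,0,0.99],"gripper":0},{"offset":[-0.215,-0.254,0],"dr":[0,0,0.99],"gripper":0},{"offset":[-0.215,-0.254,0],"dr":[0,0,0.99],"gripper":0},{"offset":[-0.215,-0.254,0],"dr":[0,0,0.99],"gripper":0},{"offset":[-0.215,-0.254,0],"dr":[0,0,0.99],"gripper":0},{"offset":[-0.215,-0.254,0],"dr":[0,0,0.99],"gripper":0},{"offset":[-0.215,-0.254,0],"dr":[0,0,0.99],"gripper":0},{"offset":[-0.215,-0.254,0],"dr":[0,0,0.99],"gripper":0}]'
python3 - <<'E'
from h import *
shot("w2",[("cup_left_floor",.03),("cup_right_floor",.03),("fixture_top",.064),("seated_knob_base",.088),("loose_knob_base",.058)])
go((.531,-.24,.25),8.8)
E
```

```text
time: 3.4
tcp_pos: [0.5702, -0.0196, 0.2503]
ee_rot: [0.651, 0.759, 0.0, -0.0]
wrist_force: [-0.9, 0.8, 0.8]
opening: 0.0428
gripper_force: 0.0
cup_left_floor [338.6 125. ] 0.87 [0.5875 0.0449 0.03  ]
cup_left_floor [339.7 127.6] 0.69 [0.5893 0.0421 0.03  ]
cup_right_floor [334.2 234.7] 0.88 [ 0.6067 -0.0973  0.03  ]
cup_right_floor [269.1 317.8] 0.47 [ 0.5338 -0.2447  0.03  ]
fixture_top [337.3 189. ] 0.69 [ 0.5959 -0.0252  0.064 ]
fixture_top [333.7 125.3] 0.63 [0.5796 0.0446 0.064 ]
fixture_top [342.5 123.9] 0.56 [0.5888 0.0475 0.064 ]
seated_knob_base [339.8 125.8] 0.67 [0.5843 0.0457 0.088 ]
offset [-0.2121 -0.0727  0.0004] dr [ 0.0001 -0.      0.0006] from [ 0.5703 -0.0193  0.2504] t 3.7
```

View pics/w2.png

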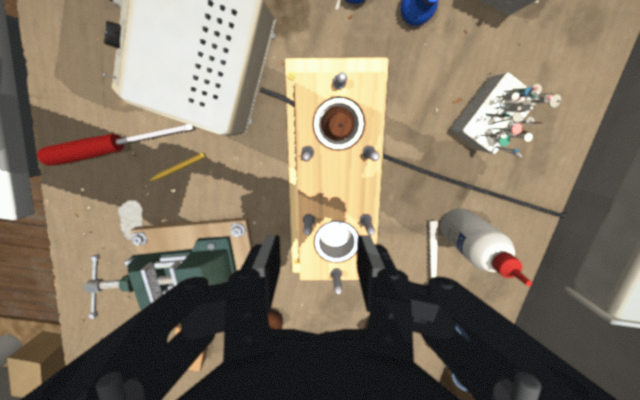

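The wrist view shows the left cup with its knob at about (338,125), the empty cup at about (336,241), and the loose knob peeking out beside the finger at (272,320).

```bash
python3 -m jog '[{"offset":[-0.24,-0.077,0.03],"dr":[0,0,0],"gripper":0},{"offset":[-0.24,-0.077,0.03],"dr":[0,0,0],"gripper":0},{"offset":[-0.24,-0.077,0.03],"dr":[0,0,0],"gripper":0},{"offset":[-0.24,-0.077,0.03],"dr":[0,0,0],"gripper":0},{"offset":[-0.24,-0.077,0.03],"dr":[0,0,0],"gripper":0},{"offset":[-0.24,-0.077,0.03],"dr":[0,0,0],"gripper":0},{"offset":[-0.24,-0.077,0.03],"dr":[0,0,0],"gripper":0},{"offset":[-0.24,-0.077,0.03],"dr":[0,0,0],"gripper":0}]'
python3 - <<'E'
from h import *
shot("w3",[("cup_left_floor",.03),("cup_right_floor",.03),("seated_knob_base",.088),("loose_knob_base",.058),("loose_knob",0)])
go((.531,-.266,.09),8.8)
E
```

```text
time: 4.5
tcp_pos: [0.5311, -0.2681, 0.2204]
ee_rot: [0.651, 0.759, 0.0, -0.0]
wrist_force: [0.7, 0.2, 0.4]
opening: 0.0425
gripper_force: 0.0
cup_right_floor [419.2  20.7] 0.75 [ 0.6079 -0.0914  0.03  ]
seated_knob_base [399.4 225. ] 0.82 [ 0.6184 -0.2873  0.088 ]
loose_knob_base [321.2 187.7] 0.65 [ 0.5369 -0.269   0.058 ]
loose_knob [318.7 177. ] 0.77 [ 0.5347 -0.2704  0.    ]
loose_knob [320.  186.7] 0.58 [ 0.5383 -0.2827  0.    ]
offset [0.0025 0.0003 0.1305] dr [ 0.0002  0.0002 -0.0001] from [ 0.5311 -0.2685  0.2205] t 4.8
```

View pics/w3.png

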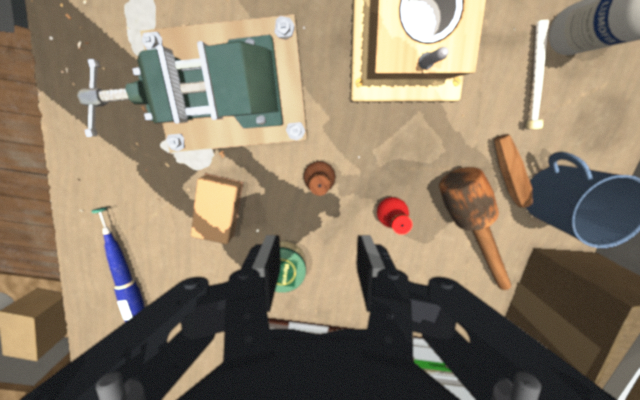

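The knob is at about (319,176) with its stem end at about (320,186). The red look-alike is at (397,217) and the cup rim at (431,15). I'll segment these to refine the positions.

Run:
```python
from h import *
def crop(n,c,w,k):
    x,y=c;a=cv2.imread(f"pics/{n}.png")[y-w:y+w,x-w:x+w];return cv2.resize(a,(k,k),interpolation=cv2.INTER_NEAREST)
cv2.imwrite("pics/cmp.png",np.hstack([crop("top0",(402,219),13,390),crop("w3",(320,180),26,390)]))
# cup rims: white pixels -> ellipse
for n,c,r in [("w2",(338,125),32),("w2",(336,241),30),("top0",(342,193),14),("top0",(293,200),14)]:
    m=json.load(open(n+".json")) if n[0]=="w" else bot.camera_model("top")
    im=cv2.imread(f"pics/{n}.png");h=cv2.cvtColor(im,cv2.COLOR_BGR2HSV)
    k=np.zeros(im.shape[:2],np.uint8);cv2.circle(k,c,r,255,-1)
    k[(h[...,1]>70)|(h[...,2]<110)]=0
    cs,_=cv2.findContours(k,cv2.RETR_EXTERNAL,cv2.CHAIN_APPROX_NONE);q=max(cs,key=cv2.contourArea)
    e=cv2.fitEllipse(cv2.convexHull(q));print(n,c,e,atz(m,e[0],.064))
```

```text
w2 (338, 125) ((338.40478515625, 122.99727630615234), (50.979488372802734, 52.9112663269043), 18.07511329650879) [0.5842 0.0477 0.064 ]
w2 (336, 241) ((336.30694580078125, 241.21990966796875), (41.92177963256836, 45.166160583496094), 84.24857330322266) [ 0.6062 -0.0907  0.064 ]
top0 (342, 193) ((341.4249572753906, 192.3953857421875), (19.32689094543457, 19.555946350097656), 124.34320831298828) [ 0.605  -0.0922  0.064 ]
top0 (293, 200) ((292.453857421875, 200.39430236816406), (19.48565101623535, 19.73997688293457), 64.12641906738281) [0.5831 0.0461 0.064 ]
```

View pics/cmp.png

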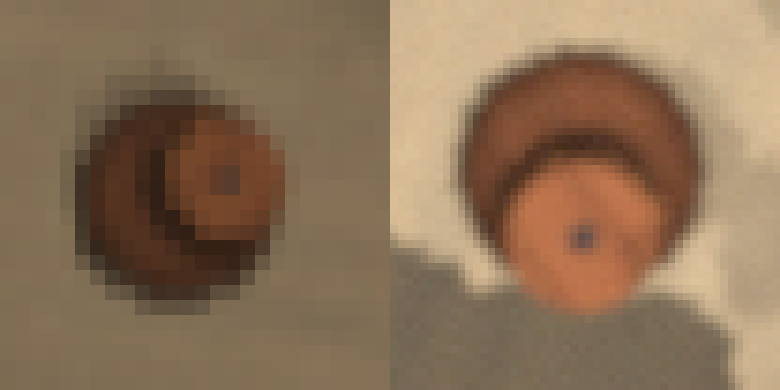

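Run:
```python
from h import *
t=bot.camera_model("top");w=json.load(open("w3.json"));w1=json.load(open("w1.json"))
print(atz(t,(403.6,217.5),.058),atz(w,(319.1,185.2),.058))
X=tri([ray(t,(403.6,217.5)),ray(w,(319.1,185.2))]);print(X)
w2=json.load(open("w2.json"))
print("rimR",tri([ray(t,(341.42,192.4)),ray(w2,(336.31,241.22))]),"rimL",tri([ray(t,(292.45,200.39)),ray(w2,(338.4,123))]))
for a,b in [((195.8,208),(369.2,210.3)),((199.6,256.3),(313.3,125.6))]:print("hole",tri([ray(t,a),ray(w1,b)]))
go((.5335,-.267,.057),9)
```

```text
[ 0.5333 -0.2665  0.058 ] [ 0.5343 -0.2666  0.058 ]
[ 0.5354 -0.2728  0.0327]
rimR [ 0.6062 -0.0925  0.06  ] rimL [0.5858 0.0474 0.0429]
hole [ 0.571   0.339  -0.0024]
hole [0.4293 0.3168 0.0146]
offset [0.0012 0.0026 0.1635] dr [ 0.0002  0.0002 -0.0036] from [ 0.5311 -0.2685  0.2205] t 4.8
```

```bash
python3 -m jog '[{"offset":[0.0017,0.003,0.045],"dr":[0,0,0],"gripper":0},{"offset":[0.0017,0.003,0.09],"dr":[0,0,0],"gripper":0},{"offset":[0.0017,0.003,0.13],"dr":[0,0,0],"gripper":0},{"offset":[0.0017,0.003,0.155],"dr":[0,0,0],"gripper":0},{"offset":[0.0017,0.003,0.1645],"dr":[0,0,0],"gripper":0},{"offset":[0.0017,0.003,0.1645],"dr":[0,0,0],"gripper":0},{"offset":[0.0017,0.003,0.1645],"dr":[0,0,0],"gripper":-1},{"offset":[0.0017,0.003,0.1645],"dr":[0,0,0],"gripper":-1},{"offset":[0.0017,0.003,0.1645],"dr":[0,0,0],"gripper":-1},{"offset":[0.0017,0.003,0.1645],"dr":[0,0,0],"gripper":-1},{"offset":[0.0017,0.003,0.1645],"dr":[0,0,0],"gripper":-1},{"offset":[0.0017,0.003,0.1645],"dr":[0,0,0],"gripper":-1}]' 30
```

```text
time: 6.0
tcp_pos: [0.5348, -0.2684, 0.0579]
ee_rot: [0.651, 0.759, 0.0, 0.002]
wrist_force: [0.1, -0.2, 7.2]
opening: 0.0209
gripper_force: 29.7
```

```bash
python3 -m jog '[{"offset":[0,0,-0.04],"dr":[0,0,0],"gripper":-1},{"offset":[0,0,-0.08],"dr":[0,0,0],"gripper":-1},{"offset":[0,0,-0.12],"dr":[0,0,0],"gripper":-1},{"offset":[0.04,0.024,-0.13],"dr":[0,0,0],"gripper":-1},{"offset":[0.08,0.048,-0.13],"dr":[0,0,0],"gripper":-1},{"offset":[0.12,0.072,-0.13],"dr":[0,0,0],"gripper":-1},{"offset":[0.15,0.09,-0.13],"dr":[0,0,0],"gripper":-1},{"offset":[0.164,0.098,-0.13],"dr":[0,0,0],"gripper":-1},{"offset":[0.164,0.098,-0.13],"dr":[0,0,0],"gripper":-1},{"offset":[0.164,0.098,-0.13],"dr":[0,0,0],"gripper":-1}]'
python3 - <<'E'
from h import *
shot("w4",[("loose_knob_base",.18),("loose_knob",.13),("cup_right_floor",.03),("cup_left_floor",.03),("fixture_top",.064)])
s=bot.state();print(s["tcp_pos"],s["ee_rot"],proj("wrist",s["tcp_pos"]),s["wrist_force"])
cv2.imwrite("pics/s4.png",bot.camera("side")[130:280,260:400].repeat(4,0).repeat(4,1))
E
```

```text
time: 7.0
tcp_pos: [0.6051, -0.0911, 0.1857]
ee_rot: [0.651, 0.759, -0.0, 0.0]
wrist_force: [-0.9, 0.3, 0.3]
opening: 0.0209
gripper_force: 29.7
loose_knob_base [319.1 263.5] 0.61 [ 0.6079 -0.0928  0.18  ]
loose_knob [315.1 223.8] 0.68 [ 0.6051 -0.0911  0.13  ]
cup_right_floor [318.6 188. ] 0.84 [ 0.6079 -0.0912  0.03  ]
fixture_top [315.6 120. ] 0.98 [ 0.5947 -0.0234  0.064 ]
[ 0.6052 -0.0914  0.1858] [ 0.6519  0.7583 -0.0001 -0.    ] [np.float64(314.1981664784974), np.float64(265.54422538367754)] [-0.2977 -0.0662 -0.4032]
```

View pics/w4.png

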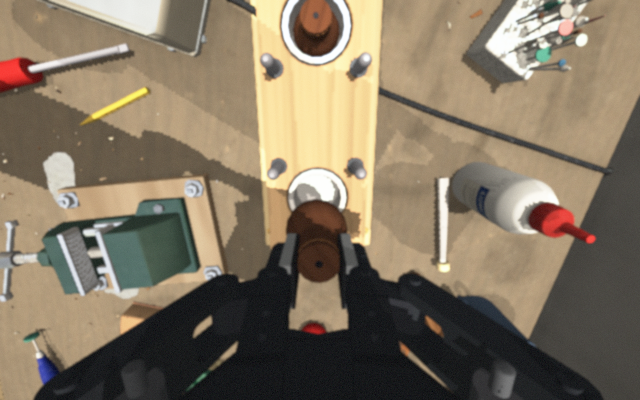

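The knob hangs vertical in the gripper with its stem end at about (318.5,264.5). The cup rim behind it spans columns 288 to 347, so the two are nearly aligned across the gripper.

Run:
```python
from h import *
m=json.load(open("w4.json"))
for z in (.183,.186,.188):print("stem",z,atz(m,(318.5,264.5),z))
im=cv2.imread("pics/w4.png");h=cv2.cvtColor(im,cv2.COLOR_BGR2HSV)
for c,r in [((318,197),33),((316,28),38)]:
    k=np.zeros(im.shape[:2],np.uint8);cv2.circle(k,c,r,255,-1);k[(h[...,1]>70)|(h[...,2]<110)]=0
    if c[1]>100:k[198:]=0
    cs,_=cv2.findContours(k,cv2.RETR_EXTERNAL,cv2.CHAIN_APPROX_NONE);q=max(cs,key=cv2.contourArea);hu=cv2.convexHull(q)[:,0]
    if c[1]>100:hu=hu[hu[:,1]<195]
    P=np.array([atz(m,p,.064)[:2] for p in hu]);A=np.c_[2*P,np.ones(len(P))];x=np.linalg.lstsq(A,(P**2).sum(1),rcond=None)[0]
    print("rim",x[:2],"r",np.sqrt(x[2]+x[:2]@x[:2]),len(P))
h0=h[205:255,285:352];k=((h0[...,1]>90)&(h0[...,2]<130)&((h0[...,0]<12)|(h0[...,0]>170)));ys,xs=np.nonzero(k)
print("head cols",[(r+205,xs[ys==r].min()+285,xs[ys==r].max()+285) for r in range(0,50,4) if (ys==r).any()])
go((.6052,-.0914,.091),9)
```

```text
stem 0.183 [ 0.6074 -0.0917  0.183 ]
stem 0.186 [ 0.6072 -0.09    0.186 ]
stem 0.188 [ 0.607  -0.0889  0.188 ]
rim [ 0.6062 -0.0912] r 0.02760556463684597 16
rim [0.5842 0.0461] r 0.027322048096218052 28
head cols [(205, np.int64(301), np.int64(332)), (209, np.int64(296), np.int64(337)), (213, np.int64(292), np.int64(340)), (217, np.int64(292), np.int64(340)), (221, np.int64(289), np.int64(343)), (225, np.int64(288), np.int64(343)), (229, np.int64(288), np.int64(345)), (233, np.int64(298), np.int64(338)), (237, np.int64(299), np.int64(335)), (241, np.int64(299), np.int64(336)), (245, np.int64(299), np.int64(337)), (249, np.int64(301), np.int64(336)), (253, np.int64(297), np.int64(338))]
offset [-0.0002 -0.0001  0.0948] dr [-0.0001  0.0001 -0.0063] from [ 0.6053 -0.0912  0.1858] t 7.35
```

```bash
python3 -m jog '[{"offset":[-0.0007,0,0.03],"dr":[0,0,-0.005],"gripper":-1},{"offset":[-0.0007,0,0.05],"dr":[0,0,-0.005],"gripper":-1},{"offset":[-0.0007,0,0.06],"dr":[0,0,-0.005],"gripper":-1},{"offset":[-0.0007,0,0.068],"dr":[0,0,-0.005],"gripper":-1},{"offset":[-0.0007,0,0.075],"dr":[0,0,-0.005],"gripper":-1},{"offset":[-0.0007,0,0.082],"dr":[0,0,-0.005],"gripper":-1},{"offset":[-0.0007,0,0.088],"dr":[0,0,-0.005],"gripper":-1},{"offset":[-0.0007,0,0.092],"dr":[0,0,-0.005],"gripper":-1},{"offset":[-0.0007,0,0.094],"dr":[0,0,-0.005],"gripper":-1},{"offset":[-0.0007,0,0.094],"dr":[0,0,-0.005],"gripper":-1}]'
python3 -c "
from h import *
s=bot.state();print(s['wrist_force'],s['torque'],s['tcp_pos'])"
```

```text
time: 8.35
tcp_pos: [0.6056, -0.0913, 0.0917]
ee_rot: [0.649, 0.76, -0.0, 0.0]
wrist_force: [-0.2, -2.2, -1.3]
opening: 0.0206
gripper_force: 29.6
[-0.1935 -2.2177 -1.3355] [-0.5129 -0.0108 -0.0526] [ 0.6056 -0.0913  0.0917]
```

The sideways force of -2.2 N in y means the head is touching the cup wall on the +y side. I'll ease 1.5 mm toward -y while lowering.

```bash
python3 -m jog '[{"offset":[-0.0015,0,0],"dr":[0,0,0],"gripper":-1},{"offset":[-0.0015,0,0.001],"dr":[0,0,0],"gripper":-1},{"offset":[-0.0015,0,0.002],"dr":[0,0,0],"gripper":-1},{"offset":[-0.0015,0,0.003],"dr":[0,0,0],"gripper":-1},{"offset":[-0.0015,0,0.003],"dr":[0,0,0],"gripper":-1}]'
python3 -c "
from h import *
s=bot.state();print(s['wrist_force'],s['torque'],s['tcp_pos'])"
```

```text
time: 8.85
tcp_pos: [0.6056, -0.0923, 0.0885]
ee_rot: [0.649, 0.76, 0.0, -0.0]
wrist_force: [-0.0, 0.5, -1.2]
opening: 0.0208
gripper_force: 29.6
[-0.0181  0.4938 -1.1537] [ 0.0134  0.01   -0.0041] [ 0.6056 -0.0923  0.0885]
```

```bash
python3 -m jog '[{"offset":[0,0,0.001],"dr":[0,0,0],"gripper":-1},{"offset":[0,0,0.002],"dr":[0,0,0],"gripper":-1},{"offset":[0,0,0.002],"dr":[0,0,0],"gripper":-1}]'
python3 -c "
from h import *
s=bot.state();print(s['wrist_force'],s['torque'],s['tcp_pos'])"
```

```text
time: 9.15
tcp_pos: [0.6059, -0.0925, 0.087]
ee_rot: [0.649, 0.76, 0.0, 0.0]
wrist_force: [-1.0, -0.3, 1.7]
opening: 0.0213
gripper_force: 29.9
[-0.9958 -0.3305  1.715 ] [0.0524 0.2307 0.0687] [ 0.6059 -0.0925  0.087 ]
```

```bash
python3 -m jog '[{"offset":[0,0,0],"dr":[0,0,0],"gripper":-0.2},{"offset":[0,0,0],"dr":[0,0,0],"gripper":-0.1},{"offset":[0,0,0],"dr":[0,0,0],"gripper":0},{"offset":[0,0,-0.002],"dr":[0,0,0],"gripper":0},{"offset":[0,0,-0.006],"dr":[0,0,0],"gripper":0},{"offset":[0,0,-0.02],"dr":[0,0,0],"gripper":0},{"offset":[0,0,-0.05],"dr":[0,0,0],"gripper":0},{"offset":[0,0,-0.09],"dr":[0,0,0],"gripper":0},{"offset":[0,0,-0.13],"dr":[0,0,0],"gripper":0},{"offset":[0,0,-0.15],"dr":[0,0,0],"gripper":0},{"offset":[0,0,-0.15],"dr":[0,0,0],"gripper":0}]'
python3 - <<'E'
from h import *
shot("w5",[("loose_knob_base",.088),("loose_knob",.03),("seated_knob_base",.088),("fixture_top",.064)])
go((.4985,.3265,.22),97)
cv2.imwrite("pics/w5c.png",cv2.resize(cv2.imread("pics/w5.png")[:300,200:440],None,fx=2,fy=2))
E
```

```text
time: 10.25
tcp_pos: [0.6081, -0.0934, 0.2429]
ee_rot: [0.649, 0.76, 0.002, 0.005]
wrist_force: [-0.1, 0.2, 0.3]
opening: 0.043
gripper_force: 0.0
loose_knob_base [317.5 186.2] 0.75 [ 0.6109 -0.0919  0.088 ]
loose_knob [309.8 175.6] 0.78 [ 0.6023 -0.0949  0.03  ]
seated_knob_base [311.3  35.6] 0.72 [0.5837 0.0443 0.088 ]
seated_knob_base [309.7 327.8] 0.71 [ 0.6297 -0.2703  0.088 ]
fixture_top [313.5 117.2] 0.77 [ 0.5962 -0.0249  0.064 ]
offset [ 0.4302 -0.0395  0.0157] dr [-0.0011 -0.0038 -1.536 ] from [ 0.6048 -0.0922  0.2348] t 10.5
```

View pics/w5c.png

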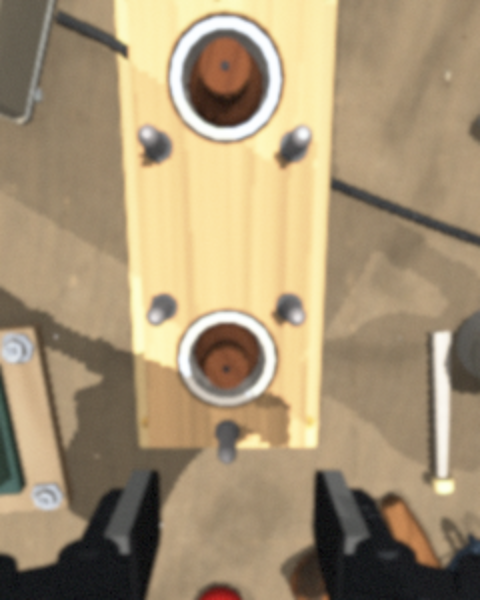

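The loose knob now stands upright in the right cup, with its stem end at crop (226,368). The seated knob is at crop (226,65). Next is the drawer front.

```bash
python3 -m jog '[{"offset":[0.43,-0.04,0],"dr":[0,0,-1.536],"gripper":1},{"offset":[0.43,-0.04,0],"dr":[0,0,-1.536],"gripper":1},{"offset":[0.43,-0.04,0],"dr":[0,0,-1.536],"gripper":1},{"offset":[0.43,-0.04,0],"dr":[0,0,-1.536],"gripper":1},{"offset":[0.43,-0.04,0],"dr":[0,0,-1.536],"gripper":1},{"offset":[0.43,-0.04,0],"dr":[0,0,-1.536],"gripper":1},{"offset":[0.43,-0.04,0],"dr":[0,0,-1.536],"gripper":1},{"offset":[0.43,-0.04,0],"dr":[0,0,-1.536],"gripper":1},{"offset":[0.43,-0.04,0],"dr":[0,0,-1.536],"gripper":1},{"offset":[0.43,-0.04,0],"dr":[0,0,-1.536],"gripper":1},{"offset":[0.43,-0.04,0],"dr":[0,0,-1.536],"gripper":1},{"offset":[0.43,-0.04,0],"dr":[0,0,-1.536],"gripper":1}]'
python3 - <<'E'
from h import *
shot("w6",[("hole_left",.016),("hole_right",.016),("drawer_front",.0)])
s=bot.state();print(s["tcp_pos"],s["ee_rot"])
E
```

```text
time: 11.7
tcp_pos: [0.4982, 0.326, 0.2352]
ee_rot: [-0.061, 0.998, -0.0, -0.001]
wrist_force: [-0.3, -0.6, -0.3]
opening: 0.0854
gripper_force: 0.0
hole_left [315.3 115.7] 0.9 [0.4294 0.3146 0.016 ]
hole_right [318.6 221.5] 0.73 [0.5627 0.3353 0.016 ]
drawer_front [319.5 173.5] 0.56 [0.5015 0.3288 0.    ]
[0.4989 0.3255 0.2362] [-0.0604  0.9982 -0.0002 -0.0005]
```

View pics/w6.png

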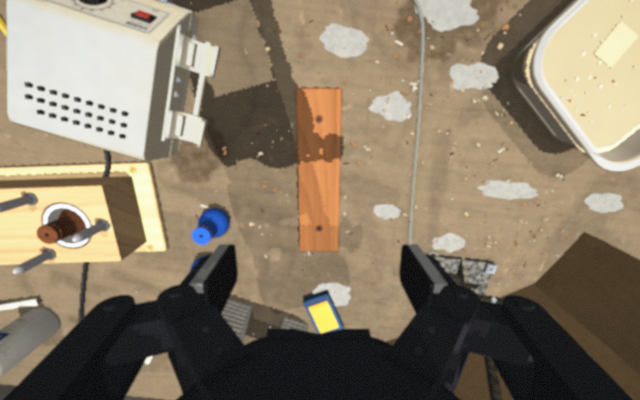

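The drawer front lies between the open fingers, with corners at about (299,88), (341,88), (339,250) and (299,250). The holes are at about (319,119) and (319,228).

Run:
```python
from h import *
for n,roi in [("w6",(285,70,355,265)),("top0",(175,190,220,275))]:
    m=json.load(open(n+".json")) if n[0]=="w" else bot.camera_model("top")
    h=cv2.cvtColor(cv2.imread(f"pics/{n}.png"),cv2.COLOR_BGR2HSV);k=(((h[...,1]>130)&(h[...,0]<16)&(h[...,2]>70))*255).astype(np.uint8)
    q=np.zeros_like(k);a,b,c,d=roi;q[b:d,a:c]=k[b:d,a:c];q=cv2.morphologyEx(q,cv2.MORPH_CLOSE,np.ones((5,5)))
    cs,_=cv2.findContours(q,cv2.RETR_EXTERNAL,cv2.CHAIN_APPROX_NONE);u=max(cs,key=cv2.contourArea)[:,0]
    P=np.array([atz(m,p,.016)[:2]*1000 for p in u]).astype(np.float32);print(n,cv2.minAreaRect(P),cv2.boundingRect(u))
m=json.load(open("w6.json"))
A,B=atz(m,(319,119),.016),atz(m,(319,228),.016);print(A,B,(A+B)/2,np.degrees(np.arctan2(*(B-A)[1::-1])))
go((.4985,.3245,.2362),96.7)
```

```text
w6 ((501.3189392089844, 327.3846435546875), (207.4000244140625, 53.055606842041016), 7.159130573272705) (296, 88, 46, 163)
top0 ((500.095947265625, 325.3449401855469), (209.8775634765625, 54.52411651611328), 7.337894439697266) (186, 195, 25, 74)
[0.4326 0.3194 0.016 ] [0.5718 0.3369 0.016 ] [0.5022 0.3282 0.016 ] 7.16428490143126
offset [ 0.0006 -0.001   0.    ] dr [-0.0003 -0.001   0.004 ] from [0.4989 0.3255 0.2362] t 11.9
```

```bash
python3 -m jog '[{"offset":[-0.0016,0,0.05],"dr":[0,0,-0.004],"gripper":1},{"offset":[-0.0016,0,0.1],"dr":[0,0,-0.004],"gripper":1},{"offset":[-0.0016,0,0.15],"dr":[0,0,-0.004],"gripper":1},{"offset":[-0.0016,0,0.19],"dr":[0,0,-0.004],"gripper":1},{"offset":[-0.0016,0,0.21],"dr":[0,0,-0.004],"gripper":1},{"offset":[-0.0016,0,0.217],"dr":[0,0,-0.004],"gripper":1},{"offset":[-0.0016,0,0.217],"dr":[0,0,-0.004],"gripper":0.2},{"offset":[-0.0016,0,0.217],"dr":[0,0,-0.004],"gripper":0},{"offset":[-0.0016,0,0.217],"dr":[0,0,-0.004],"gripper":0},{"offset":[-0.0016,0,0.217],"dr":[0,0,-0.004],"gripper":-0.5},{"offset":[-0.0016,0,0.217],"dr":[0,0,-0.004],"gripper":-1},{"offset":[-0.0016,0,0.217],"dr":[0,0,-0.004],"gripper":-1}]' 60
```

```text
time: 13.1
tcp_pos: [0.5025, 0.3268, 0.0223]
ee_rot: [-0.063, 0.998, 0.001, 0.002]
wrist_force: [-0.8, -0.9, 5.7]
opening: 0.0522
gripper_force: 64.4
```

```bash
python3 -m jog '[{"offset":[0,0,-0.02],"dr":[0,0,0],"gripper":-1},{"offset":[0,0,-0.06],"dr":[0,0,0],"gripper":-1},{"offset":[0,0,-0.1],"dr":[0,0,0],"gripper":-1},{"offset":[0,0,-0.14],"dr":[0,0,0],"gripper":-1},{"offset":[0,0,-0.16],"dr":[0,0,0],"gripper":-1},{"offset":[0,0,-0.16],"dr":[0,0,0],"gripper":-1}]'
python3 - <<'E'
from h import *
go((.594,-.0225,.18),9.0)
shot("w7",[]);s=bot.state();print(s["wrist_force"],s["opening"])
m=json.load(open("w7.json"));z=s["tcp_pos"][2]
h=cv2.cvtColor(cv2.imread("pics/w7.png"),cv2.COLOR_BGR2HSV);k=(((h[...,1]>130)&(h[...,0]<16)&(h[...,2]>70))*255).astype(np.uint8)
cs,_=cv2.findContours(k,8 and cv2.RETR_EXTERNAL,cv2.CHAIN_APPROX_NONE);u=max(cs,key=cv2.contourArea);print(cv2.boundingRect(u))
E
```

```text
time: 13.7
tcp_pos: [0.5029, 0.3271, 0.1844]
ee_rot: [-0.063, 0.998, 0.001, 0.004]
wrist_force: [0.4, 0.8, -0.7]
opening: 0.0521
gripper_force: 63.5
offset [-0.0463 -0.3583  0.004 ] dr [0.0081 0.005  1.54  ] from [0.5029 0.3271 0.1844] t 13.7
[-0.6676 -0.6284 -2.8225] 0.05219594926830586
(256, 29, 126, 306)
```

View pics/w7.png

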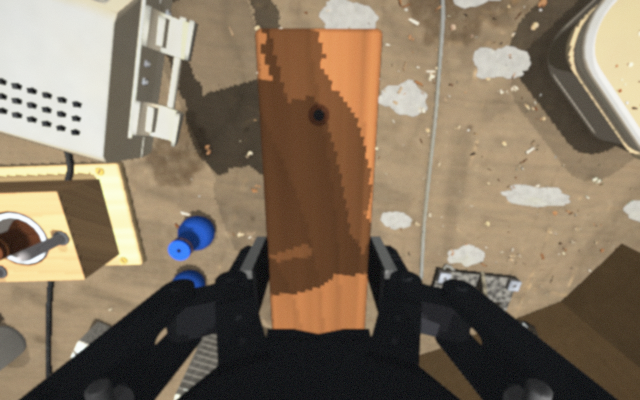

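The drawer front is held level between the pads, with its far end at row 30 and the far hole at (318,115). The near end is hidden.

Run:
```python
from h import *
m=json.load(open("w7.json"));s=bot.state();R=Ro.from_quat(s["ee_rot"])
for n,p in [("hole",(318,115)),("farL",(257,30)),("farR",(382,30))]:
  for dz in (-.003,-.006,-.009):
    print(n,dz,R.inv().apply(atz(m,p,s["tcp_pos"][2]+dz)-s["tcp_pos"]))
print(s["tcp_pos"],s["ee_rot"])
```

```text
hole -0.003 [0.0691 0.0009 0.0028]
hole -0.006 [0.069  0.0009 0.0058]
hole -0.009 [0.069  0.0009 0.0088]
farL -0.003 [ 0.1027 -0.0243  0.0026]
farL -0.006 [ 0.1034 -0.0249  0.0056]
farL -0.009 [ 0.1042 -0.0255  0.0086]
farR -0.003 [0.1028 0.0273 0.0027]
farR -0.006 [0.1035 0.0279 0.0057]
farR -0.009 [0.1043 0.0285 0.0087]
[0.5014 0.3264 0.1814] [-0.0631  0.998   0.0006  0.0017]
```

```bash
python3 -m jog '[{"offset":[-0.048,-0.357,0],"dr":[0,0,1.54],"gripper":-1},{"offset":[-0.048,-0.357,0],"dr":[0,0,1.54],"gripper":-1},{"offset":[-0.048,-0.357,0],"dr":[0,0,1.54],"gripper":-1},{"offset":[-0.048,-0.357,0],"dr":[0,0,1.54],"gripper":-1},{"offset":[-0.048,-0.357,0],"dr":[0,0,1.54],"gripper":-1},{"offset":[-0.048,-0.357,0],"dr":[0,0,1.54],"gripper":-1},{"offset":[-0.048,-0.357,0],"dr":[0,0,1.54],"gripper":-1},{"offset":[-0.048,-0.357,0],"dr":[0,0,1.54],"gripper":-1},{"offset":[-0.048,-0.357,0],"dr":[0,0,1.54],"gripper":-1},{"offset":[-0.048,-0.357,0],"dr":[0,0,1.54],"gripper":-1},{"offset":[-0.048,-0.357,0],"dr":[0,0,1.54],"gripper":-1},{"offset":[-0.048,-0.357,0],"dr":[0,0,1.54],"gripper":-1}]'
python3 -m jog '[{"offset":[0,0,0],"dr":[0,0,0],"gripper":-1},{"offset":[0,0,0],"dr":[0,0,0],"gripper":-1}]'
python3 - <<'E'
from h import *
go((.5938,-.0214,.14),9.05);shot("w8",[]);s=bot.state();print(s["wrist_force"],s["torque"],s["opening"])
E
```

```text
time: 14.95
tcp_pos: [0.5917, -0.0218, 0.177]
ee_rot: [0.65, 0.76, -0.001, -0.002]
wrist_force: [-0.2, -0.9, -2.0]
opening: 0.0523
gripper_force: 63.6
time: 15.15
tcp_pos: [0.5926, -0.0218, 0.1788]
ee_rot: [0.649, 0.761, -0.0, -0.001]
wrist_force: [-0.5, -0.5, -1.1]
opening: 0.0524
gripper_force: 63.6
offset [0.0002 0.0013 0.0388] dr [-0.0016 -0.0006 -0.    ] from [ 0.5926 -0.0218  0.1788] t 15.15
[ 0.9762 -0.9801 -1.5633] [-0.0626 -0.0464 -0.039 ] 0.05230183018334011
```

View pics/w8.png

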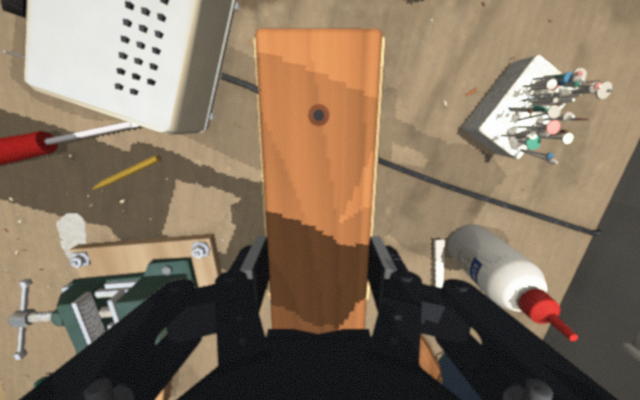

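The drawer front covers the block evenly, with thin block edges showing on both sides at columns 258 and 382, and the hole at (318,115). I've now viewed 11 pictures, one over the limit of 10, so from here I'll work by force and numbers only.

```bash
python3 -m jog '[{"offset":[0,0.001,0.025],"dr":[0,0,0],"gripper":-1},{"offset":[0,0.001,0.045],"dr":[0,0,0],"gripper":-1},{"offset":[0,0.001,0.05],"dr":[0,0,0],"gripper":-1},{"offset":[0,0.001,0.053],"dr":[0,0,0],"gripper":-1},{"offset":[0,0.001,0.056],"dr":[0,0,0],"gripper":-1},{"offset":[0,0.001,0.059],"dr":[0,0,0],"gripper":-1},{"offset":[0,0.001,0.059],"dr":[0,0,0],"gripper":-1}]'
python3 - <<'E'
from h import *
go((.5938,-.0214,.112),9.05);s=bot.state();print(s["wrist_force"],s["torque"],s["opening"])
E
```

```text
time: 15.9
tcp_pos: [0.5947, -0.0221, 0.1213]
ee_rot: [0.649, 0.76, 0.0, 0.001]
wrist_force: [-0.0, -0.2, -1.8]
opening: 0.0522
gripper_force: 63.6
offset [ 0.0008 -0.0008  0.0093] dr [ 0.0012  0.0007 -0.001 ] from [ 0.5947 -0.0221  0.1213] t 15.9
[-0.0206 -0.2253 -1.8185] [-0.0576  0.0074 -0.0532] 0.052236644954347315
```

```bash
python3 -m jog '[{"offset":[0.0005,-0.0005,0.003],"dr":[0,0,0],"gripper":-1},{"offset":[0.0005,-0.0005,0.006],"dr":[0,0,0],"gripper":-1},{"offset":[0.0005,-0.0005,0.009],"dr":[0,0,0],"gripper":-1},{"offset":[0.0005,-0.0005,0.009],"dr":[0,0,0],"gripper":-1}]'
python3 - <<'E'
from h import *
go((.5938,-.0214,.112),9.05);s=bot.state();print(s["wrist_force"],s["torque"],s["opening"])
E
```

```text
time: 16.3
tcp_pos: [0.594, -0.0229, 0.1113]
ee_rot: [0.65, 0.76, -0.001, 0.001]
wrist_force: [3.3, -6.4, -5.5]
opening: 0.0519
gripper_force: 63.5
offset [ 0.0015  0.     -0.0007] dr [ 0.0009  0.003  -0.0013] from [ 0.594  -0.0229  0.1113] t 16.3
[ 3.271  -6.4388 -5.501 ] [-1.4073 -0.6291 -0.3001] 0.05187851885630488
```

```bash
python3 -m jog '[{"offset":[-0.0015,0,0],"dr":[0,0,0],"gripper":-1},{"offset":[-0.0015,0,0],"dr":[0,0,0],"gripper":-1},{"offset":[-0.0015,0,0],"dr":[0,0,0],"gripper":-1}]'
python3 - <<'E'
from h import *
go((.5938,-.0214,.112),9.05);s=bot.state();print(s["wrist_force"],s["torque"],s["opening"])
bot.camera("side");print(bot.mark_of("loose_knob_base","side")[:2],bot.mark_of("drawer_front","side")[:2])
E
```

```text
time: 16.6
tcp_pos: [0.5935, -0.0232, 0.1114]
ee_rot: [0.649, 0.76, -0.0, -0.0]
wrist_force: [0.3, -3.6, -2.4]
opening: 0.0527
gripper_force: 63.8
offset [ 0.0017  0.0005 -0.0006] dr [-0.0008  0.0004 -0.0008] from [ 0.5935 -0.0232  0.1114] t 16.6
[ 0.3076 -3.5642 -2.3901] [-0.7675 -0.1626 -0.0212] 0.05266312055677466
[{'at': [330.4, 209.8], 'confidence': 0.56}] [{'at': [328.6, 194.5], 'confidence': 0.97}, {'at': [333.1, 226.5], 'confidence': 0.63}]
```

```bash
python3 -m jog '[{"offset":[-0.0018,0,0],"dr":[0,0,0],"gripper":-1},{"offset":[-0.0018,0,0],"dr":[0,0,0],"gripper":-1},{"offset":[-0.0018,0,0],"dr":[0,0,0],"gripper":-1}]'
python3 - <<'E'
from h import *
go((.5938,-.0214,.112),9.05);s=bot.state();print(s["wrist_force"],s["torque"],s["opening"])
E
```

```text
time: 17.05
tcp_pos: [0.594, -0.0241, 0.1118]
ee_rot: [0.649, 0.76, 0.0, -0.0]
wrist_force: [0.3, 0.8, -1.7]
opening: 0.0524
gripper_force: 63.9
offset [ 0.0027  0.0002 -0.0002] dr [-0.0001 -0.001  -0.0009] from [ 0.594  -0.0241  0.1118] t 17.05
[ 0.2612  0.7898 -1.6795] [-0.0005  0.0311 -0.0162] 0.05244424912858803
```

```bash
python3 -m jog '[{"offset":[-0.0008,0,0.001],"dr":[0,0,0],"gripper":-1},{"offset":[-0.0008,0,0.002],"dr":[0,0,0],"gripper":-1},{"offset":[-0.0008,0,0.003],"dr":[0,0,0],"gripper":-1},{"offset":[-0.0008,0,0.004],"dr":[0,0,0],"gripper":-1},{"offset":[-0.0008,0,0.004],"dr":[0,0,0],"gripper":-1},{"offset":[-0.0008,0,0.004],"dr":[0,0,0],"gripper":-1}]'
python3 - <<'E'
from h import *
s=bot.state();print(s["wrist_force"],s["torque"],s["tcp_pos"])
E
```

```text
time: 17.65
tcp_pos: [0.5946, -0.0255, 0.1083]
ee_rot: [0.649, 0.76, 0.0, 0.0]
wrist_force: [0.2, 2.1, 3.9]
opening: 0.0518
gripper_force: 64.4
[0.1689 2.0831 3.9303] [0.067  0.1222 0.0001] [ 0.5946 -0.0255  0.1083]
```

```bash
python3 -m jog '[{"offset":[0.0006,0,0.001],"dr":[0,0,0],"gripper":-1},{"offset":[0.0006,0,0.002],"dr":[0,0,0],"gripper":-1},{"offset":[0.0006,0,0.003],"dr":[0,0,0],"gripper":-1},{"offset":[0.0006,0,0.004],"dr":[0,0,0],"gripper":-1},{"offset":[0.0006,0,0.004],"dr":[0,0,0],"gripper":-1},{"offset":[0.0006,0,0.004],"dr":[0,0,0],"gripper":-1},{"offset":[0.0006,0,0.004],"dr":[0,0,0],"gripper":-1}]'
python3 - <<'E'
from h import *
s=bot.state();print(s["wrist_force"],s["torque"],s["tcp_pos"])
E
```

```text
time: 18.35
tcp_pos: [0.5947, -0.0252, 0.1048]
ee_rot: [0.649, 0.76, 0.0, 0.001]
wrist_force: [-2.2, 0.7, 8.8]
opening: 0.0523
gripper_force: 64.9
[-2.2467  0.6779  8.7593] [-0.0089  0.3092 -0.0027] [ 0.5947 -0.0252  0.1048]
```

```bash
python3 -m jog '[{"offset":[0,-0.0005,0.001],"dr":[0,0,0],"gripper":-1},{"offset":[0,-0.0005,0.001],"dr":[0,0,0],"gripper":-1},{"offset":[0,-0.0005,0.001],"dr":[0,0,0],"gripper":-1},{"offset":[0,-0.0005,0.001],"dr":[0,0,0],"gripper":-1},{"offset":[0,-0.0005,0.001],"dr":[0,0,0],"gripper":-1},{"offset":[0,-0.0005,0.001],"dr":[0,0,0],"gripper":-1}]'
python3 - <<'E'
from h import *
s=bot.state();print(s["wrist_force"],s["torque"],s["tcp_pos"])
for c in ("top","side"):
    bot.camera(c)
    for t in ("drawer_front","fixture_top","hole_left","hole_right"):print(c,t,[(np.round(x["at"],1),round(x["confidence"],2)) for x in bot.mark_of(t,c)[:2]])
m=json.load(open("w7.json"));im=bot.camera("wrist");h=cv2.cvtColor(im,cv2.COLOR_BGR2HSV);cv2.imwrite("pics/w9.png",im)
k=(((h[...,1]>130)&(h[...,0]<16)&(h[...,2]>70))*255).astype(np.uint8)
k[:,:240]=0;k[:,400:]=0;cs,_=cv2.findContours(k,cv2.RETR_EXTERNAL,cv2.CHAIN_APPROX_NONE);print("drawer px now",cv2.boundingRect(max(cs,key=cv2.contourArea)),"was (256,29,126,306)")
s=bot.state();print(s["wrist_force"],s["torque"],s["tcp_pos"])
E
```

```text
time: 18.95
tcp_pos: [0.5946, -0.0253, 0.1041]
ee_rot: [0.649, 0.76, 0.0, 0.001]
wrist_force: [-1.9, 0.2, 8.3]
opening: 0.0523
gripper_force: 64.9
[-1.8591  0.2356  8.2975] [-0.0025  0.2487 -0.0491] [ 0.5946 -0.0253  0.1041]
top drawer_front [(array([319.7, 193.9]), 0.64)]
top fixture_top [(array([317.8, 195.2]), 0.84)]
top hole_left [(array([294.8, 202.5]), 0.96)]
top hole_right [(array([343.3, 188.5]), 0.93), (array([291.1, 203. ]), 0.62)]
side drawer_front [(array([327.6, 202.1]), 0.96)]
side fixture_top []
side hole_left []
side hole_right [(array([330.3, 211. ]), 0.6)]
drawer px now (255, 27, 127, 307) was (256,29,126,306)
[-1.1812  0.6844  9.1677] [ 0.03    0.2017 -0.08  ] [ 0.5946 -0.0253  0.1041]
```

```bash
python3 -m jog '[{"offset":[0,0,0.0008],"dr":[0,0,0],"gripper":-1},{"offset":[0,0,0.0008],"dr":[0,0,0],"gripper":-1},{"offset":[0,0,0.0008],"dr":[0,0,0],"gripper":-1},{"offset":[0,0,0.0008],"dr":[0,0,0],"gripper":-1},{"offset":[0,0,0.0008],"dr":[0,0,0],"gripper":-1},{"offset":[0,0,0.0008],"dr":[0,0,0],"gripper":-1},{"offset":[0,0,0.0008],"dr":[0,0,0],"gripper":-1},{"offset":[0,0,0.0008],"dr":[0,0,0],"gripper":-1}]'
python3 - <<'E'
from h import *
s=bot.state();print(s["wrist_force"],s["torque"],s["tcp_pos"])
bot.camera("top")
m=bot.camera_model("top")
for t in ("hole_left","hole_right"):print(atz(m,bot.mark_of(t,"top")[0]["at"],.098))
s=bot.state();print(s["wrist_force"],s["torque"],s["tcp_pos"])
E
```

```text
time: 20.3
tcp_pos: [0.5946, -0.0253, 0.1035]
ee_rot: [0.649, 0.76, 0.0, 0.001]
wrist_force: [-1.2, 0.9, 9.2]
opening: 0.0519
gripper_force: 65.0
[-1.174   0.8998  9.187 ] [-0.043   0.2882 -0.0093] [ 0.5946 -0.0253  0.1035]
[0.5742 0.0487 0.098 ]
[ 0.6108 -0.0947  0.098 ]
[-1.3703  0.4791  9.585 ] [-0.0195  0.2796 -0.0798] [ 0.5946 -0.0253  0.1035]
```

```bash
python3 -c "
from station import bot
print(bot.sign_off())"
```

```text
the job is handed in; nothing more can be done
None
```

I handed the job in at about 20 s: the loose knob stands in the right cup, and the drawer front sits between the pins, held level at its middle with about 9.5 N; I estimate the cups have sunk about 6 mm. No verdict came back, and I viewed 11 pictures, one over the limit of 10.

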